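Level the pastry display shelf

ROBOT

A 7-joint arm with a two-finger parallel gripper is mounted at the origin on the work surface; the furniture and walls round the work are solid. World frame = base frame: x ahead of the robot, y to its left, z up, the work surface at z = 0. Lengths are in m, angles in rad, forces in N, time in s.
With the tool pointing down it reaches from about 0.425 to 0.875 m from the base axis. Payload 4.7 kg.
Tool frame: the origin (TCP) lies at the very end of the fingers, on their centre line; the grasp point (between the pads) lies 19 mm behind it; x points along the fingers, z is the direction in which the jaws open and shut, and the axes are right-handed (so a half turn about x gives the same grasp; the last joint's range is limited). The gripper opens to 87 mm and grips with 3 to 60 N. Pads are 19 mm wide; open, the fingers measure 117 mm over their backs; the gripper's body (75 mm by 190 mm) begins 51 mm behind the grasp point.
Start: joints at [1.163, 0.321, -0.07, 1.45, 0.023, 1.371, -0.057], TCP at [0.266, -0.593, 0.198] pointing down, gripper open.
Joint ranges: [-2.86, 2.86], [-0.3, 2.09], [-1.38, 1.24], [0.06, 2.45], [-1.56, 4.7], [0.09, 2.05], [-2.69, 2.69]. Speed limits (rad/s): [2.57, 2.57, 3.14, 3.14, 3.14, 3.14, 3.14].

INTERFACE

Orientations are given as a rotation vector (axis times angle).
In Python, from bench import * gives the robot as it stands.
- The arm moves only by the shell command python3 -m handwheel 'ROWS' [OPENING] [FORCE]. ROWS is JSON, a list of rows, each an object with "xyz": the shift along the world's x, y, z in cm, a list of three; "angular": the turn, a rotation vector about the world's x, y, z in degrees, a list of three. A call has 1 to 5 rows; each row shifts and turns the pose as measured when the row begins; what a row does not reach is not made up. A row lasts 1/12 s, in which the tool goes at most 41.7 mm and 7.16 degrees, less where a joint would pass 70% of its speed; a pose out of reach is approached as far as the arm can. A call with a gripper value outside its range is refused whole. OPENING is the finger opening in cm, from 0 to 8.7, set as the call begins (- or left out, the last holds). The fingers move at their own pace and stop on an object; FORCE is the grip in N (left out, the last holds). Time passes only in rows, so rows that do not move let the fingers close. It gives the time, the measured TCP pose, the force and the opening at its end, in the units of the state.
- get_state(): the state, without advancing time (a new reading comes with each control period).
- get_image(name): name is "side" or "top" or "wrist"; returns a dict with "pixels" (420x560x3 uint8, blue, green, red), "K" (3x3 intrinsics, pixels), "dist" ([k1, k2, p1, p2, k3] as OpenCV has them; the pictures are not rectified), "cam_to_world" (4x4, takes a point from camera to world coordinates). Camera axes: x right, y down, z forward; pixel columns grow to the right and rows downward; lengths in m; the calibration is good to about 2 mm. A picture is of the moment at which its call begins. There is no depth.
- close_job(): hands the job in, once; it reports no verdict.
The state is a dict: "time": time; "joint_positions": joint angles; "qd": joint speeds; "joint_torque": joint torques, N m; "position": TCP position; "tool_rot": TCP orientation; "ft_force": force on the tool from outside, world axes, zero at the start; "torque": the same for the moment, N m; "grip_width": opening from 0.0 (shut) to 1.0 (fully open).
Only numpy, scipy, OpenCV 4.12 (cv2) and the standard library are available. Lean on these libraries where they do the work, as an engineer would, in place of code of your own. Each camera call takes 0.05 s, during which the arm holds its last target.

TASK

Level the small pastry display shelf: slide the spirit level back across the shelf board, without lifting it off, until it lies flush against the rear lip. Then take the black adjusting knob of the screw foot, push it well down against its spring and, turning it only while it is pushed down, turn it until the bubble sits centred between the two white lines. Leave the other things where they are, and finish still gripping the knob and holding it down with the bubble centred.

Things in the scene. Friction and masses are not known exactly. Their poses are not given: they have to be found in the camera images.
- level: spirit level: aluminium bar 28 mm wide (x), 120 mm long (y, left to right), 34 mm high, black end caps, 0.25 kg, loose on the board, up to 0.25 rad askew, its middle 65 to 90 mm in front of the lip. Origin: centre of its underside. In its top lies a dark vial 66 mm long with a white bubble 13 mm long and two white rings centred 9.5 mm either side of the middle
- bubble (a joint): place of the bubble, m along the level's y (+ = towards the left end, away from the knob); 0 = centred between the white rings. It runs to the higher end, 0.7 mm per milliradian of slope, lagging about 0.25 s. At the start the knob end is low, the bubble 5 to 17 mm to the left (+)
- lip (a point): point on the board at the foot of the rear lip's front face, at mid length; x points back, square to the lip, y left along it, z up out of the board. Wooden board: 136 mm forward of this point, 165 mm to either side, top about 68 mm above the counter here at first; the lip stands 15 mm above it. Level flush: its origin is at x = -14 mm here. The shelf cannot shift; it starts turned up to 0.25 rad
- knob_cap: black round adjusting knob on the screw foot at the right end of the board: grip 40 mm across, 30 mm high, on a flat skirt 60 mm across, 5 mm thick. Origin: on the axis at the top of the skirt (foot of the grip), z up, at rest 87 mm above the counter; the knob stays at this height as the board climbs. The axis lies at x = -51, y = -135 mm in the lip's frame. Fingertips may push on the skirt
- push (a joint): how far the knob is pushed down, m: 0 up, 0.008 at its stop. The spring resists with 3 N at first and 9 N at the stop. Well down means more than 0.003; turned at less than 0.0015 deep counts as turned while not pushed down
- handwheel (a joint): angle of the knob, rad, 0 at the start, + = clockwise from above. Turned clockwise, the screw raises the knob end of the board by about 2.6 mm per rad, moving the bubble to the right by about 6.5 mm per rad. 0.7 to 2.7 rad are needed, different each time. Friction 0.08 N m, stays where left. Range -1 to 4.5
- price_stand: a bent black price stand, 47 x 88 x 58 mm, loose, on the left end of the shelf board; leave it alone. Origin: centre of its underside
- jar: jam jar with a lid, 62 mm across, 85 mm high, on the counter at the right; leave alone. Origin: centre of underside
- bell: counter bell, 83 mm across, 62 mm high, on the counter at the right; leave alone. Origin: centre of underside. (Fixed, not to be run into: tape dispenser 112 mm high at the left edge and flat things up to 20 mm high in front of the shelf)

How it is judged:
On the way, in this order (a step that is already met when the one before it is completed fails the run):
1. the spirit level lies flush against the rear lip, knob not yet turned (x of level in the frame of lip above -0.019 m and angle between the y axis of level and the y axis of lip, either way round below 0.05 rad and value of joint handwheel below 0.3 rad and value of joint push below 0.0015 m), for 0.2 s.
2. the knob is gripped and pushed down (value of joint push above 0.003 m and contact force between the fingers and knob_cap above 2 N), for 0.2 s.
At the end, for the whole second after the job is handed in: the level lies on the board within 5 mm of the rear lip and 0.05 rad of parallel to it, the bubble is within 2.5 mm of the middle, and the fingers still grip the knob (over 2 N) and hold it down by more than 3 mm (all of step 2 and x of level in the frame of lip above -0.019 m and z of level in the frame of lip below 0.004 m and angle between the y axis of level and the y axis of lip, either way round below 0.05 rad and value of joint bubble between -0.0025 and 0.0025 m); the arm keeps its last pose, push and grip.
It fails at once if the spirit level lifted off the board (z of level in the frame of lip above 0.012 m).
It fails at once if the knob turned while not pushed down (value of joint push below 0.0015 m and (velocity of joint handwheel above 0.4 rad/s or velocity of joint handwheel below -0.4 rad/s)).
It fails at once if a bystander shifted by more than 3 cm (distance of any of price_stand, jar, bell from where it was at the start of the episode above 0.03 m).
It also fails if it takes over 72 s, if anything falls off the work surface, if the arm or the gripper's body presses on something with over 40 N, if the wrist force passes 120 N, or if a joint passes its speed limit or range.

## Working session

There is one attempt and no reset: what is moved stays moved. The work goes in short steps, Python scripts to look and compute and a shell command to move; the robot and the scene stay as the last step left them, time stands still between calls to the robot, and variables do not carry over. Pictures are saved under pics/ and viewed, and the job is handed in when it is done.

```bash
ls; mkdir -p pics
python3 - <<'E'
from bench import *
import cv2
s=get_state()
for k,v in s.items(): print(k,v)
for n in ("side","top","wrist"):
    im=get_image(n); cv2.imwrite(f"pics/{n}0.png",im["pixels"]); print(n,im["K"],im["dist"],im["cam_to_world"])
E
```

```text
pics
time 0.0
joint_positions [ 1.1630723   0.32182385 -0.07010425  1.45170099  0.02263389  1.3708002
 -0.05690774]
qd [ 0.00016243 -0.00015095  0.00244165 -0.00023588  0.0003049  -0.00059337
 -0.00132054]
joint_torque [-4.88238254e-05 -4.91290891e+01 -4.04072385e-01 -3.12536001e+01
 -6.38788892e-02  4.36902547e-02  1.64138864e-04]
position [ 0.26582572 -0.59248438  0.19724814]
tool_rot [ 0.89408181  1.38147952 -0.89252339]
ft_force [ 0.16886503  0.48232675 -0.97223366]
torque [-0.00778636 -0.04640548  0.07115596]
grip_width 0.9994119952057255
side [[428.51644553   0.         283.72934975]
 [  0.         428.51644553 207.23864579]
 [  0.           0.           1.        ]] [-0.10687668  0.          0.          0.          0.        ] [[-0.99582111 -0.03007952  0.08622956  0.39313056]
 [-0.09085623  0.42188273 -0.90208653  0.68374326]
 [-0.00924443 -0.9061513  -0.42285264  0.45966244]
 [ 0.          0.          0.          1.        ]]
top [[469.04366193   0.         280.89396857]
 [  0.         469.04366193 203.97830453]
 [  0.           0.           1.        ]] [-0.04992498  0.          0.          0.          0.        ] [[-0.05898439 -0.97772368  0.20143797  0.27490639]
 [-0.99824217  0.0589385  -0.00623087 -0.07796888]
 [-0.00578038 -0.2014514  -0.97948146  0.9982361 ]
 [ 0.          0.          0.          1.        ]]
wrist [[320.19218515   0.         274.69596203]
 [  0.         320.19218515 210.05263156]
 [  0.           0.           1.        ]] [-0.0761517  0.         0.         0.         0.       ] [[ 0.40923857 -0.86971851 -0.27588677  0.34243195]
 [-0.91242542 -0.39071534 -0.12174309 -0.55857445]
 [-0.00191097  0.30154807 -0.95344906  0.3844357 ]
 [ 0.          0.          0.          1.        ]]
```

View pics/side0.png

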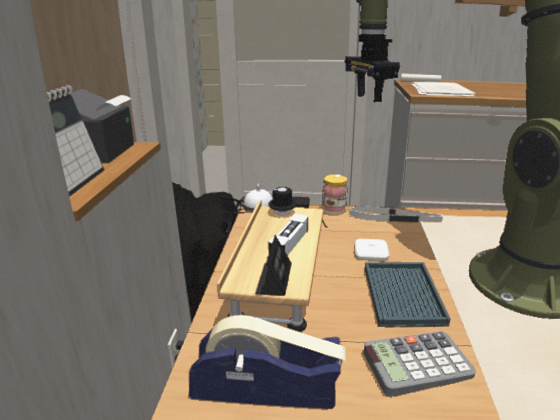

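View pics/top0.png

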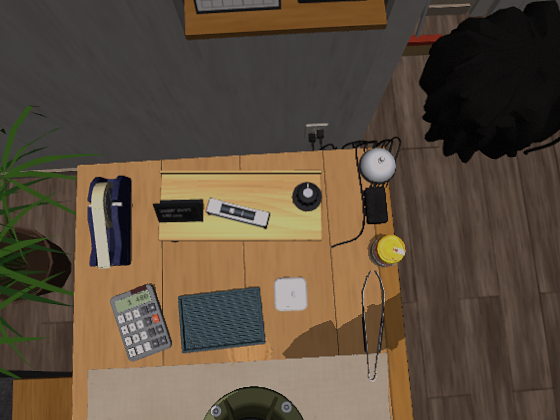

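View pics/wrist0.png

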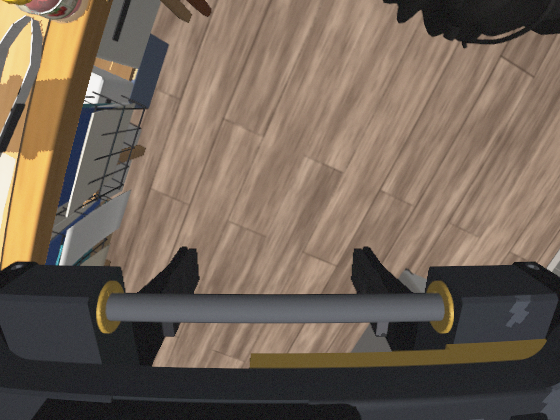

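Run:
```python
import cv2
i=cv2.imread("pics/top0.png")[150:260,145:345]
cv2.imwrite("pics/top0z.png",cv2.resize(i,(800,440),interpolation=cv2.INTER_CUBIC))
i=cv2.imread("pics/side0.png")[170:330,200:370]
cv2.imwrite("pics/side0z.png",cv2.resize(i,None,fx=3.7,fy=3.7,interpolation=cv2.INTER_CUBIC))
```

```text
(no output)
```

View pics/top0z.png

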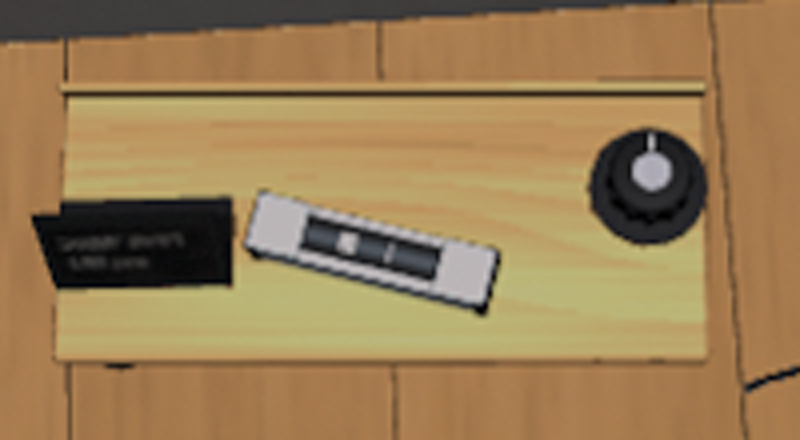

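View pics/side0z.png

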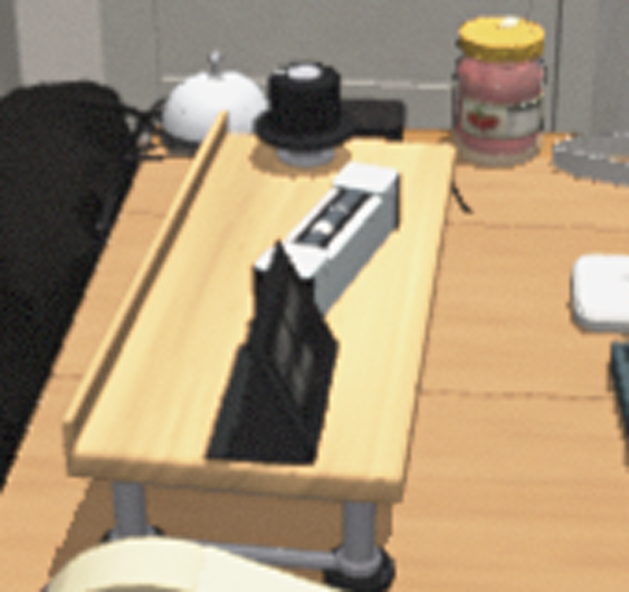

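```bash
cat > h.py <<'E'
from bench import *
import numpy as np, cv2
def ray(im,uv):
    p=cv2.undistortPoints(np.array(uv,float).reshape(-1,1,2),im["K"],np.array(im["dist"])).reshape(-1,2)
    T=np.array(im["cam_to_world"]); d=np.c_[p,np.ones(len(p))]@T[:3,:3].T
    return T[:3,3],d
def onz(im,uv,z):
    o,d=ray(im,uv); return o+d*((np.asarray(z)-o[2])/d[:,2])[:,None]
def proj(im,P):
    T=np.linalg.inv(np.array(im["cam_to_world"])); r=cv2.Rodrigues(T[:3,:3])[0]
    return cv2.projectPoints(np.array(P,float).reshape(-1,3),r,T[:3,3],im["K"],np.array(im["dist"]))[0].reshape(-1,2)
def zoom(name,out,box,f,im=None):
    im=im or get_image(name); x0,x1,y0,y1=box
    cv2.imwrite(out,cv2.resize(im["pixels"][y0:y1,x0:x1],None,fx=f,fy=f,interpolation=cv2.INTER_CUBIC)); return im
E
python3 - <<'E'
from h import *
im=get_image("top")
z=lambda P:[((x+.5)/4-.5+145,(y+.5)/4-.5+150) for x,y in P]
lipf=onz(im,z([(67,95),(705,93)]),[.083]*2); print("lip top front",lipf)
fr=onz(im,z([(55,358),(706,360)]),[.068]*2); print("front",fr)
print("knob top",onz(im,z([(648,172)]),[.117]), "skirt",onz(im,z([(648,187)]),[.087]))
L=onz(im,z([(262,190),(500,250),(490,306),(247,245)]),[.102]*4); print("level",L,L.mean(0))
print([np.linalg.norm(L[i]-L[i-1]) for i in range(4)])
b=onz(im,z([(348,242),(390,251),(302,232),(438,262),(346,236),(440,248)]),[.102]*6);print("vial",b)
print("stand",onz(im,z([(232,198),(232,287)]),[.068,.068]))
E
```

```text
lip top front [[ 0.54102678  0.15459751  0.083     ]
 [ 0.52230029 -0.16818579  0.083     ]]
front [[ 0.409195    0.16549852  0.068     ]
 [ 0.3889509  -0.15968051  0.068     ]]
knob top [[ 0.47545739 -0.13439933  0.117     ]] skirt [[ 0.47464695 -0.13578351  0.087     ]]
level [[ 0.48126831  0.05402784  0.102     ]
 [ 0.44440034 -0.06084637  0.102     ]
 [ 0.41720358 -0.05452959  0.102     ]
 [ 0.45426403  0.06213235  0.102     ]] [4.49284066e-01 1.96058987e-04 1.02000000e-01]
[np.float64(0.028194218702077545), np.float64(0.1206454840934152), np.float64(0.027920700183461933), np.float64(0.12240705026623588)]
vial [[ 0.45279687  0.01284711  0.102     ]
 [ 0.44711556 -0.00740531  0.102     ]
 [ 0.45910749  0.03509457  0.102     ]
 [ 0.44028769 -0.03046547  0.102     ]
 [ 0.45583094  0.01370864  0.102     ]
 [ 0.44713948 -0.03176638  0.102     ]]
stand [[0.48585674 0.07443129 0.068     ]
 [0.43998911 0.07560372 0.068     ]]
```

Run:
```python
from h import *
from scipy.spatial.transform import Rotation as R
s=get_state();M=R.from_rotvec(s["tool_rot"]).as_matrix();print(M.round(3))
im=get_image("wrist");T=np.array(im["cam_to_world"]);print("cam in tool",M.T@(T[:3,3]-s["position"]), "cam z in tool",M.T@T[:3,2])
print("jaw az deg",np.degrees(np.arctan2(M[1,2],M[0,2])), "base az",np.degrees(np.arctan2(*s["position"][[1,0]])), s["time"])
```

```text
[[-0.001  0.912  0.409]
 [ 0.001  0.409 -0.912]
 [-1.    -0.    -0.001]]
cam in tool [-1.87079545e-01  8.37657742e-02  2.81413798e-05] cam z in tool [ 9.53482734e-01 -3.01447539e-01 -2.40120669e-04]
jaw az deg -65.83179574005447 base az -65.83615986402548 0.2
```

Run:
```python
from h import *
im=get_image("top")
print(onz(im,[(77,165),(300,153),(355,150)],[0]*3))
for h in (.2,.3,.4,.5): print(h,onz(im,[(185,38),(385,28)],[h]*2)[:,:2].round(3).tolist())
im=get_image("side")
for X in (.58,.6,.62): print(X,proj(im,[(X,-.3,0.0),(X,.1,.2),(X,0.1,.3),(X,-.1,.3),(X,-.3,.3)]).round(0).tolist())
print(onz(im,[(165,148),(60,192)],[.35]*2),onz(im,[(165,148),(60,192)],[.45]*2))
```

```text
[[ 5.96624724e-01  3.66160098e-01  0.00000000e+00]
 [ 5.93165727e-01 -1.33550720e-01 -1.11022302e-16]
 [ 5.92820169e-01 -2.56352952e-01  1.11022302e-16]]
0.2 [[0.77, 0.079], [0.768, -0.301]]
0.3 [[0.708, 0.06], [0.706, -0.273]]
0.4 [[0.646, 0.04], [0.644, -0.245]]
0.5 [[0.584, 0.02], [0.583, -0.217]]
0.58 [[248.0, 206.0], [198.0, 196.0], [192.0, 133.0], [223.0, 104.0], [242.0, 87.0]]
0.6 [[240.0, 205.0], [186.0, 196.0], [179.0, 132.0], [212.0, 104.0], [234.0, 87.0]]
0.62 [[232.0, 205.0], [173.0, 196.0], [165.0, 132.0], [202.0, 104.0], [225.0, 87.0]]
[[0.53101994 0.33437875 0.35      ]
 [0.57104635 0.43607964 0.35      ]] [[0.4052801  0.65296049 0.45      ]
 [0.40880685 0.66192143 0.45      ]]
```

Run:
```python
from h import *
t=get_image("top");s=get_image("side")
def tri(a,b):
    o1,d1=ray(t,[a]);o2,d2=ray(s,[b]);d1=d1[0];d2=d2[0]
    k=np.linalg.lstsq(np.c_[d1,-d2],o2-o1,rcond=None)[0];p=o1+k[0]*d1;q=o2+k[1]*d2;return p,q
print(*tri((385,27),(161,150)),*tri((187,38),(50,208)))
```

```text
[ 0.80544875 -0.31679937  0.14293999] [ 0.7998178  -0.31808462  0.13980598] [0.80283826 0.08565054 0.14714666] [0.8381812  0.10040143 0.17190574]
```

Run:
```python
from h import *
zoom("side","pics/side1z.png",(0,300,120,420),2)
zoom("top","pics/top1z.png",(60,460,0,200),2)
```

```text
(no output)
```

View pics/side1z.png

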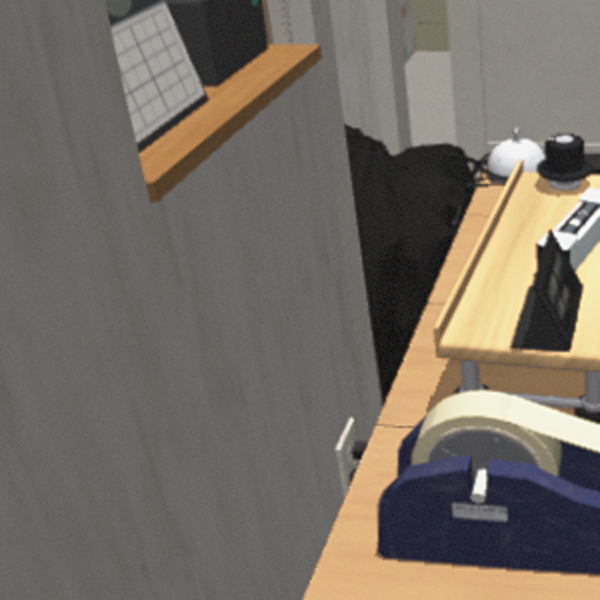

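View pics/top1z.png

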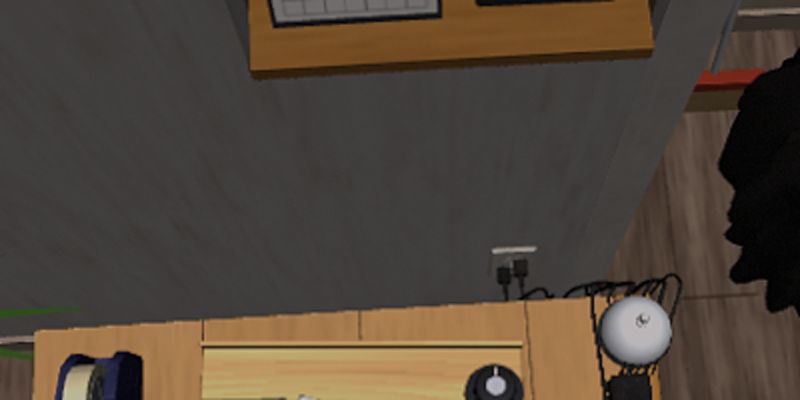

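Run:
```python
from h import *
t=get_image("top");s=get_image("side")
def tri(a,b):
    o1,d1=ray(t,[a]);o2,d2=ray(s,[b]);d1=d1[0];d2=d2[0]
    k=np.linalg.lstsq(np.c_[d1,-d2],o2-o1,rcond=None)[0];p=o1+k[0]*d1;q=o2+k[1]*d2;return p,q
print("outlet",*tri((317,125),(175,350)))
for z in (0,-.05,-.1): print(onz(t,[(317,125)],[z]),onz(s,[(175,335),(190,320)],[z]))
for X in (.6,.65,.7): 
  for c,uv in ((t,(317,125)),(s,(175,348)),(t,(385,27)),(t,(187,38)),(s,(161,150)),(s,(75,218))):
    o,d=ray(c,[uv]);print(X,uv,(o+d[0]*(X-o[0])/d[0,0]).round(3))
```

```text
outlet [ 0.82080733 -0.21851203 -0.42904137] [ 0.80330819 -0.21996602 -0.43559121]
[[ 6.56708831e-01 -1.76264586e-01 -1.11022302e-16]] [[ 6.14031255e-01  1.87461639e-01 -5.55111512e-17]
 [ 6.00534769e-01  1.49726768e-01 -5.55111512e-17]]
[[ 0.67583269 -0.18118806 -0.05      ]] [[ 0.63805983  0.13347837 -0.05      ]
 [ 0.62309526  0.09163887 -0.05      ]]
[[ 0.69495654 -0.18611153 -0.1       ]] [[ 0.66208841  0.0794951  -0.1       ]
 [ 0.64565575  0.03355097 -0.1       ]]
0.6 (317, 125) [ 0.6   -0.162  0.148]
0.6 (175, 348) [0.6   0.227 0.011]
0.6 (385, 27) [ 0.6   -0.224  0.474]
0.6 (187, 38) [0.6   0.023 0.474]
0.6 (161, 150) [0.6   0.174 0.297]
0.6 (75, 218) [0.6   0.384 0.303]
0.65 (317, 125) [ 0.65  -0.175  0.018]
0.65 (175, 348) [ 0.65   0.116 -0.097]
0.65 (385, 27) [ 0.65  -0.247  0.394]
0.65 (187, 38) [0.65  0.038 0.394]
0.65 (161, 150) [0.65  0.051 0.258]
0.65 (75, 218) [0.65  0.312 0.265]
0.7 (317, 125) [ 0.7   -0.187 -0.113]
0.7 (175, 348) [ 0.7    0.006 -0.206]
0.7 (385, 27) [ 0.7   -0.269  0.313]
0.7 (187, 38) [0.7   0.054 0.313]
0.7 (161, 150) [ 0.7   -0.072  0.218]
0.7 (75, 218) [0.7   0.239 0.228]
```

```bash
python3 -m handwheel '[{"xyz":[3,2.9,0],"angular":[0,0,7]},{"xyz":[3,2.9,0],"angular":[0,0,7]},{"xyz":[3,2.9,0],"angular":[0,0,7]},{"xyz":[3,2.9,0],"angular":[0,0,7]},{"xyz":[3,2.9,0],"angular":[0,0,7]}]' 6 5
```

```text
time: 1.07
position: [0.4059, -0.454, 0.198]
tool_rot: [0.415, 1.53, -0.431]
ft_force: [1.3, 0.3, -0.6]
grip_width: 0.731
```

```bash
python3 -m handwheel '[{"xyz":[1,4,0],"angular":[0,0,5]},{"xyz":[1,4,0],"angular":[0,0,5]},{"xyz":[1,4,0],"angular":[0,0,3]},{"xyz":[1,4,0],"angular":[0,0,0]},{"xyz":[0,4,0],"angular":[0,0,0]}]'
python3 -m handwheel '[{"xyz":[0,4,0],"angular":[0,0,0]},{"xyz":[0,4,0],"angular":[0,0,0]},{"xyz":[0,4,0],"angular":[0,0,0]},{"xyz":[0,4,0],"angular":[0,0,0]},{"xyz":[0,4,0],"angular":[0,0,0]}]'
```

```text
time: 1.48
position: [0.4518, -0.2507, 0.1979]
tool_rot: [0.221, 1.553, -0.235]
ft_force: [0.4, 0.5, 1.0]
grip_width: 0.691
time: 1.9
position: [0.4511, -0.0429, 0.1989]
tool_rot: [0.218, 1.549, -0.236]
ft_force: [0.2, 0.2, 0.6]
grip_width: 0.687
```

```bash
cat >> h.py <<'E'
def st():
    from scipy.spatial.transform import Rotation as R
    s=get_state();M=R.from_rotvec(s["tool_rot"]).as_matrix()
    print("t",round(s["time"],2),"pos",s["position"].round(4),"jawaz",np.degrees(np.arctan2(M[1,2],M[0,2])).round(2),"down",M[:,0].round(3),"F",s["ft_force"].round(1),"T",np.round(s["torque"],2),"w",round(s["grip_width"]*87,1),"j",s["joint_positions"].round(2)); return s,M
E
python3 -c "
from h import *
st()"
```

```text
t 1.9 pos [ 0.4511 -0.0429  0.1989] jawaz -16.59 down [ 0.008 -0.013 -1.   ] F [0.2 0.2 0.6] T [ 0.02 -0.17 -0.03] w 59.8 j [ 0.68 -0.1  -0.61  1.9  -0.05  1.32 -0.2 ]
```

```bash
python3 -m handwheel '[{"xyz":[-0.1,2.2,0],"angular":[0,0,-1.2]},{"xyz":[-0.1,2.1,0],"angular":[0,0,0]},{"xyz":[0,0,-2],"angular":[0,0,0]},{"xyz":[0,0,-2],"angular":[0,0,0]},{"xyz":[0,0,0],"angular":[0,0,0]}]'
python3 - <<'E'
from h import *
st()
im=get_image("wrist");cv2.imwrite("pics/w1.png",im["pixels"])
zoom("top","pics/t1.png",(120,360,120,270),3.3)
print(proj(im,[(.449,0,.102)]))
E
```

```text
time: 2.32
position: [0.4498, 0.0157, 0.1614]
tool_rot: [0.218, 1.54, -0.238]
ft_force: [-0.6, 0.4, -0.2]
grip_width: 0.688
t 2.32 pos [0.4498 0.0157 0.1614] jawaz -16.69 down [ 0.016 -0.015 -1.   ] F [-0.6  0.4 -0.2] T [ 0.01  0.03 -0.04] w 59.9 j [ 0.62 -0.09 -0.69  1.96 -0.04  1.23 -0.34]
[[277.37368769 233.384079  ]]
```

View pics/w1.png

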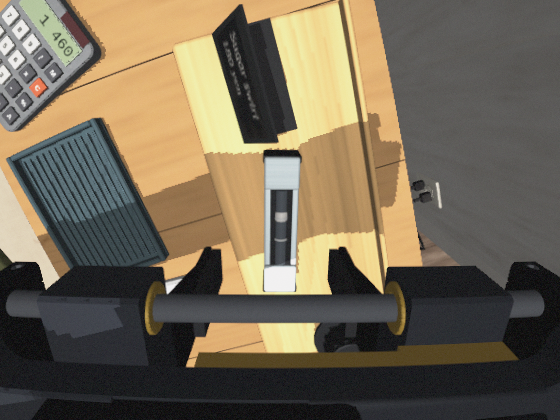

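View pics/t1.png

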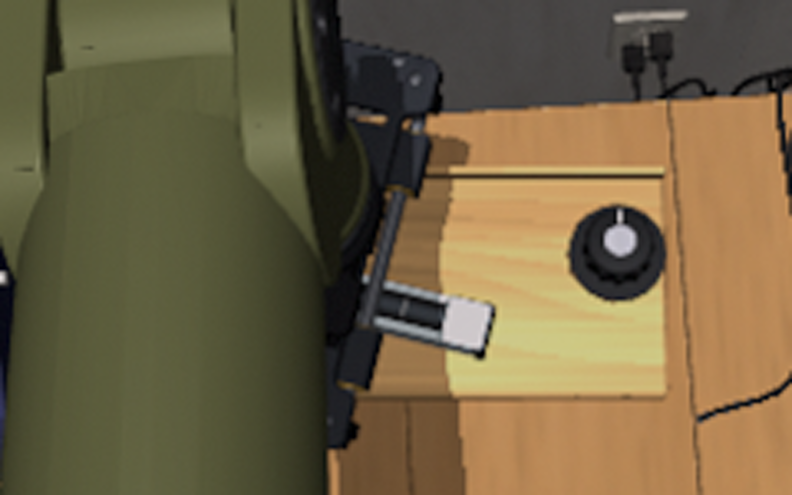

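Run:
```python
from h import *
im=get_image("wrist")
P=onz(im,[(264,153),(300,153),(296,290),(263,290),(281,216),(281,240)],[.102]*6);print(P[:,:2].round(4).tolist(),P[:4].mean(0))
st()
```

```text
[[0.4601, 0.0651], [0.4868, 0.057], [0.4511, -0.0594], [0.4229, -0.0505], [0.4581, 0.0118], [0.452, -0.0087]] [0.45521714 0.00306471 0.102     ]
t 2.47 pos [0.4523 0.0143 0.1647] jawaz -16.84 down [ 0.021 -0.016 -1.   ] F [0.8 0.2 0.3] T [-0.01 -0.1   0.01] w 60.0 j [ 0.63 -0.09 -0.68  1.96 -0.04  1.24 -0.34]
```

```bash
python3 -m handwheel '[{"xyz":[0,-1.3,0],"angular":[0.9,1.2,0]},{"xyz":[0,0,-1.5],"angular":[0,0,0]},{"xyz":[0,0,-1.5],"angular":[0,0,0]},{"xyz":[0,0,-1.5],"angular":[0,0,0]},{"xyz":[0,0,0],"angular":[0,0,0]}]'
python3 -c "
from h import *
st()"
```

```text
time: 2.88
position: [0.4579, -0.0032, 0.1258]
tool_rot: [0.236, 1.546, -0.236]
ft_force: [-0.3, 0.1, -0.1]
grip_width: 0.688
t 2.88 pos [ 0.4579 -0.0032  0.1258] jawaz -17.25 down [ 0.011 -0.002 -1.   ] F [-0.3  0.1 -0.1] T [ 0.01 -0.01  0.02] w 59.8 j [ 0.64 -0.03 -0.67  1.99 -0.02  1.16 -0.33]
```

```bash
python3 -m handwheel '[{"xyz":[-0.6,0.4,-1.2],"angular":[0,0.6,0]},{"xyz":[0,0,-1.2],"angular":[0,0,0]},{"xyz":[0,0,-0.6],"angular":[0,0,0]},{"xyz":[0,0,0],"angular":[0,0,0]},{"xyz":[0,0,0],"angular":[0,0,0]}]'
python3 -c "
from h import *
st()
im=get_image('wrist');cv2.imwrite('pics/w2.png',im['pixels'])"
```

```text
time: 3.3
position: [0.454, -0.0003, 0.0982]
tool_rot: [0.238, 1.552, -0.241]
ft_force: [0.3, -0.4, 0.3]
grip_width: 0.687
t 3.3 pos [ 4.54e-01 -3.00e-04  9.82e-02] jawaz -17.47 down [ 0.005 -0.003 -1.   ] F [ 0.3 -0.4  0.3] T [-0.03 -0.05  0.03] w 59.8 j [ 0.63  0.   -0.68  2.03  0.    1.11 -0.36]
```

View pics/w2.png

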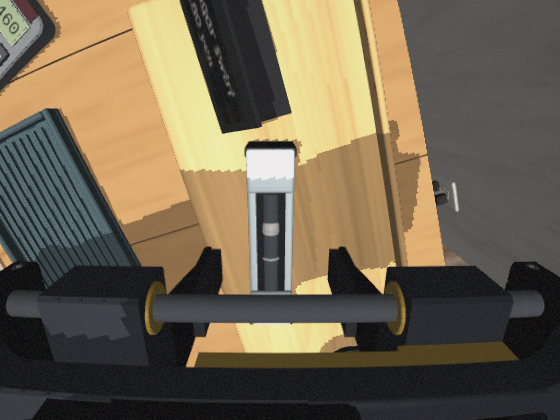

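```bash
python3 -m handwheel '[{"xyz":[-0.3,0.1,-0.8],"angular":[0,0.2,0]},{"xyz":[0,0,0],"angular":[0,0,0]}]'
python3 -m handwheel '[{"xyz":[0,0,0],"angular":[0,0,0]},{"xyz":[0,0,0],"angular":[0,0,0]},{"xyz":[0,0,0],"angular":[0,0,0]},{"xyz":[0,0,0],"angular":[0,0,0]},{"xyz":[0,0,0],"angular":[0,0,0]}]' 2 8
python3 -c "
from h import *
st()"
```

```text
time: 3.52
position: [0.4517, 0.0008, 0.0909]
tool_rot: [0.237, 1.554, -0.241]
ft_force: [-0.1, -0.8, -0.3]
grip_width: 0.687
time: 3.93
position: [0.4522, 0.0009, 0.0916]
tool_rot: [0.237, 1.553, -0.241]
ft_force: [-0.0, 0.0, -0.2]
grip_width: 0.394
t 3.93 pos [0.4522 0.0009 0.0916] jawaz -17.47 down [ 0.004 -0.003 -1.   ] F [-0.   0.  -0.2] T [-0.   -0.06  0.  ] w 34.3 j [ 0.63  0.01 -0.69  2.04  0.01  1.1  -0.37]
```

```bash
python3 -m handwheel '[{"xyz":[0,0,0],"angular":[0,0,0]},{"xyz":[0,0,0],"angular":[0,0,0]},{"xyz":[0,0,0],"angular":[0,0,0]}]'
python3 -c "
from h import *
st()
zoom('side','pics/s3.png',(200,360,170,330),3.7)
im=get_image('wrist');cv2.imwrite('pics/w3.png',im['pixels'])"
```

```text
time: 4.18
position: [0.4524, 0.0008, 0.0918]
tool_rot: [0.237, 1.552, -0.241]
ft_force: [0.3, -0.4, -0.1]
grip_width: 0.246
t 4.18 pos [0.4524 0.0008 0.0918] jawaz -17.47 down [ 0.005 -0.004 -1.   ] F [ 0.3 -0.4 -0.1] T [-0.01 -0.09 -0.03] w 21.4 j [ 0.63  0.01 -0.69  2.04  0.01  1.1  -0.37]
```

View pics/s3.png

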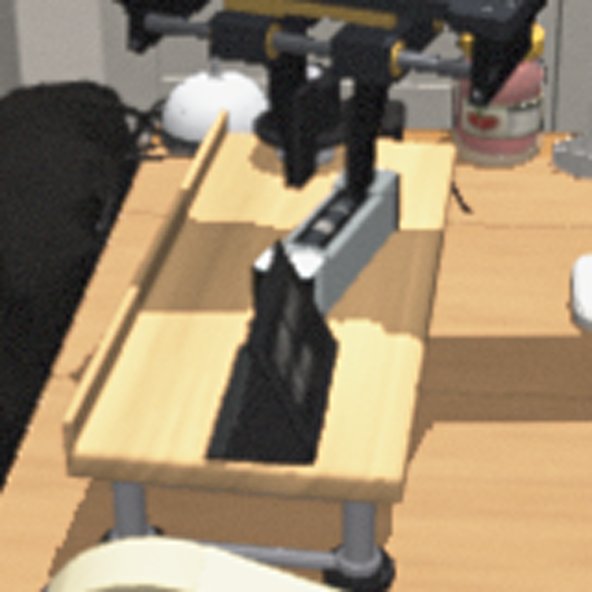

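View pics/w3.png

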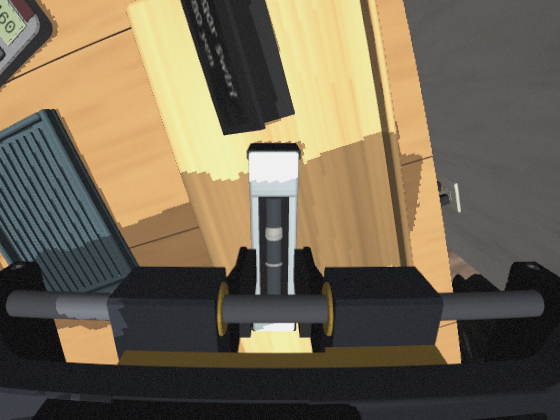

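Run:
```python
from h import *
s,M=st()
im=get_image("side")
p=s["position"];j=M[:,2]
for d in (-.0107,0,.0107,.025): 
    q=(proj(im,[p+d*j])[0]-[200,170]+.5)*3.7; print(d,q.round(0))
# level top corners predicted at centre (.4493,0.0002) z .102/.068
for c in ((.481,.054,.102),(.4444,-.061,.102),(.417,-.0545,.102),(.454,.062,.102),(.454,.062,.068),(.417,-.0545,.068)):
    print(c,((proj(im,[c])[0]-[200,170]+.5)*3.7).round(0))
zoom('side','pics/s4.png',(250,330,200,270),8,im)
```

```text
t 4.28 pos [0.4524 0.0008 0.0918] jawaz -17.48 down [ 0.005 -0.004 -1.   ] F [-0.3  0.6  0.6] T [ 0.05 -0.04  0.02] w 20.5 j [ 0.63  0.01 -0.69  2.04  0.01  1.1  -0.37]
-0.0107 [345. 232.]
0 [325. 228.]
0.0107 [305. 224.]
0.025 [278. 219.]
(0.481, 0.054, 0.102) [253. 261.]
(0.4444, -0.061, 0.102) [350. 156.]
(0.417, -0.0545, 0.102) [402. 163.]
(0.454, 0.062, 0.102) [310. 272.]
(0.454, 0.062, 0.068) [311. 336.]
(0.417, -0.0545, 0.068) [401. 221.]
```

View pics/s4.png

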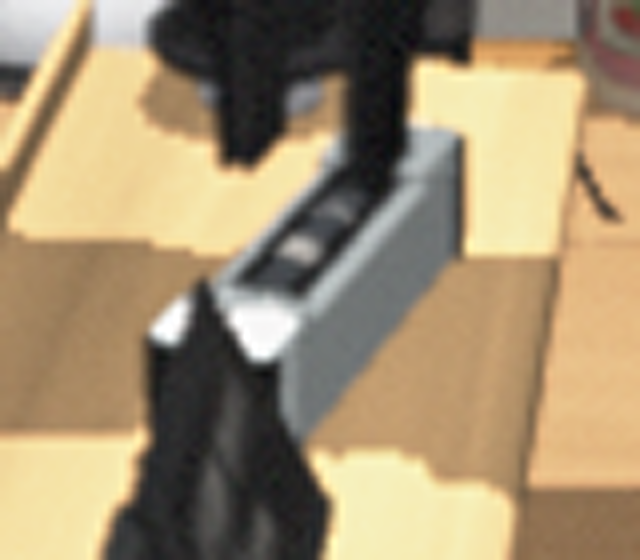

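Run:
```python
from h import *
from scipy.spatial.transform import Rotation as R
im=get_image("side")
p=np.array([0.26582572,-0.59248438,0.19724814]);M=R.from_rotvec([0.89408181,1.38147952,-0.89252339]).as_matrix()
for h in (0,.019,.04):
  for d in (-.0435,-.0585,.0435,.0585): print(h,d,proj(im,[p+d*M[:,2]-h*M[:,0]])[0].round(1))
i=cv2.imread("pics/side0.png")[40:120,330:410];cv2.imwrite("pics/s0g.png",cv2.resize(i,None,fx=7,fy=7,interpolation=cv2.INTER_CUBIC))
```

```text
0 -0.0435 [374.3 109.6]
0 -0.0585 [377.  110.6]
0 0.0435 [359.8 103.8]
0 0.0585 [357.5 102.9]
0.019 -0.0435 [374.7 103. ]
0.019 -0.0585 [377.4 104. ]
0.019 0.0435 [360.1  97.6]
0.019 0.0585 [357.8  96.7]
0.04 -0.0435 [375.3  95.6]
0.04 -0.0585 [378.   96.5]
0.04 0.0435 [360.5  90.6]
0.04 0.0585 [358.2  89.8]
```

View pics/s0g.png

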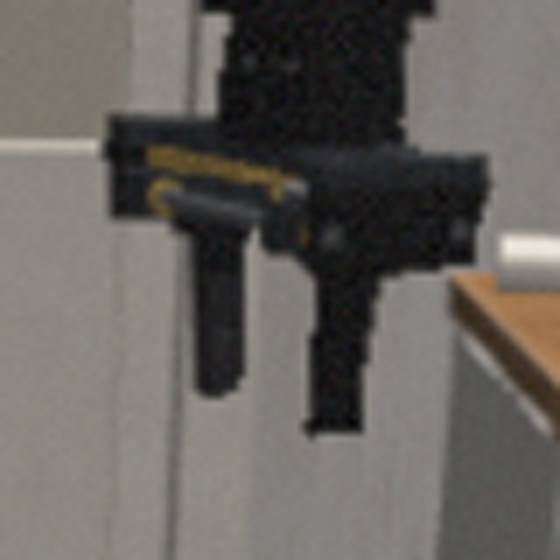

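```bash
python3 -m handwheel '[{"xyz":[0,0,0],"angular":[0,0,0]},{"xyz":[0,0,0],"angular":[0,0,0]},{"xyz":[0,0,0],"angular":[0,0,0]},{"xyz":[0,0,0],"angular":[0,0,0]},{"xyz":[0,0,0],"angular":[0,0,0]}]' 6
python3 -m handwheel '[{"xyz":[0,0,-0.5],"angular":[0,0,0]},{"xyz":[0,0,-0.5],"angular":[0,0,0]},{"xyz":[0,0,-0.5],"angular":[0,0,0]},{"xyz":[0,0,-0.5],"angular":[0,0,0]},{"xyz":[0,0,0],"angular":[0,0,0]}]'
python3 -c "
from h import *
st()
zoom('side','pics/s5.png',(220,330,160,270),5)"
```

```text
time: 4.8
position: [0.4523, 0.0009, 0.0917]
tool_rot: [0.237, 1.552, -0.241]
ft_force: [0.4, -0.2, -1.1]
grip_width: 0.524
time: 5.22
position: [0.4521, 0.0008, 0.0695]
tool_rot: [0.237, 1.553, -0.242]
ft_force: [-0.2, -0.9, 0.0]
grip_width: 0.686
t 5.22 pos [0.4521 0.0008 0.0695] jawaz -17.48 down [ 0.004 -0.004 -1.   ] F [-0.2 -0.9  0. ] T [-0.04 -0.05  0.07] w 59.7 j [ 0.62  0.04 -0.69  2.06  0.03  1.05 -0.39]
```

View pics/s5.png

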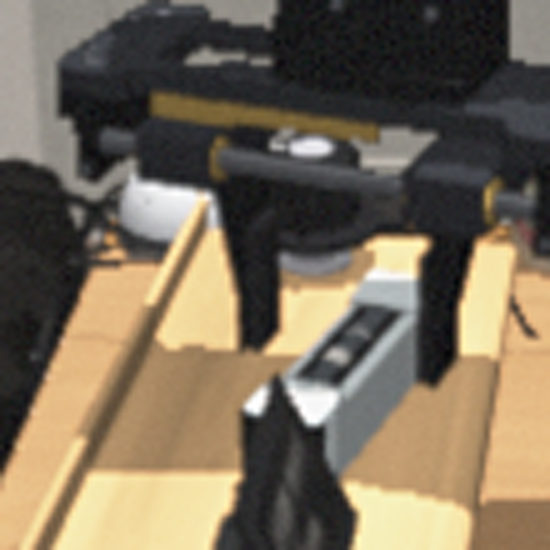

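```bash
python3 -m handwheel '[{"xyz":[0,0,0],"angular":[0,0,0]},{"xyz":[0,0,0],"angular":[0,0,0]},{"xyz":[0,0,0],"angular":[0,0,0]},{"xyz":[0,0,0],"angular":[0,0,0]},{"xyz":[0,0,0],"angular":[0,0,0]}]' 2 8
python3 -m handwheel '[{"xyz":[0,0,0],"angular":[0,0,0]},{"xyz":[0,0,0],"angular":[0,0,0]},{"xyz":[0,0,0],"angular":[0,0,0]}]'
python3 -c "
from h import *
st()
"
```

```text
time: 5.68
position: [0.4526, 0.0009, 0.07]
tool_rot: [0.237, 1.552, -0.241]
ft_force: [-0.4, -0.1, -0.3]
grip_width: 0.394
time: 5.93
position: [0.4523, 0.001, 0.0702]
tool_rot: [0.237, 1.552, -0.241]
ft_force: [-0.5, -0.1, 0.9]
grip_width: 0.318
t 5.93 pos [0.4523 0.001  0.0702] jawaz -17.47 down [ 0.005 -0.003 -1.   ] F [-0.5 -0.1  0.9] T [ 0.03 -0.03 -0.03] w 27.7 j [ 0.62  0.04 -0.69  2.06  0.03  1.05 -0.39]
```

```bash
python3 -m handwheel '[{"xyz":[0.8,-0.2,0],"angular":[0,0,2]},{"xyz":[1,-0.2,0],"angular":[0,0,3]},{"xyz":[1,-0.2,0],"angular":[0,0,3]},{"xyz":[1,-0.1,0],"angular":[0,0,3]},{"xyz":[0,0,0],"angular":[0,0,0]}]'
python3 -c "
from h import *
st()
zoom('side','pics/s6.png',(220,330,160,270),5)"
```

```text
time: 6.35
position: [0.4886, -0.0067, 0.0699]
tool_rot: [0.078, 1.569, -0.086]
ft_force: [1.4, -0.6, 0.8]
grip_width: 0.322
t 6.35 pos [ 0.4886 -0.0067  0.0699] jawaz -6.0 down [-0.    -0.005 -1.   ] F [ 1.4 -0.6  0.8] T [-0.19 -0.27 -0.02] w 28.0 j [ 0.61  0.14 -0.69  1.98  0.1   1.06 -0.23]
```

View pics/s6.png

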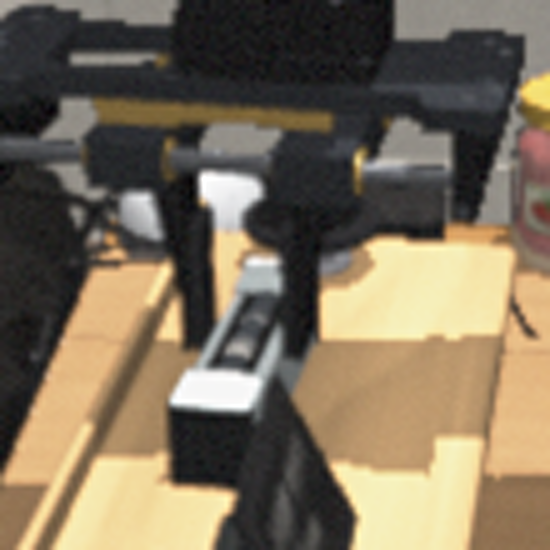

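```bash
python3 -m handwheel '[{"xyz":[0.8,-0.05,0],"angular":[0,0,1.5]},{"xyz":[0.8,-0.05,0],"angular":[0,0,1]},{"xyz":[0.8,-0.05,0],"angular":[0,0,0]},{"xyz":[0,0,0],"angular":[0,0,0]}]'
python3 -c "
from h import *
st()
zoom('side','pics/s7.png',(220,330,160,270),5)"
```

```text
time: 6.73
position: [0.5117, -0.0084, 0.0698]
tool_rot: [0.044, 1.573, -0.054]
ft_force: [0.2, -1.0, 2.5]
grip_width: 0.321
t 6.73 pos [ 0.5117 -0.0084  0.0698] jawaz -3.58 down [-0.003 -0.006 -1.   ] F [ 0.2 -1.   2.5] T [-0.33 -0.22  0.04] w 27.9 j [ 0.6   0.19 -0.69  1.92  0.15  1.08 -0.22]
```

View pics/s7.png

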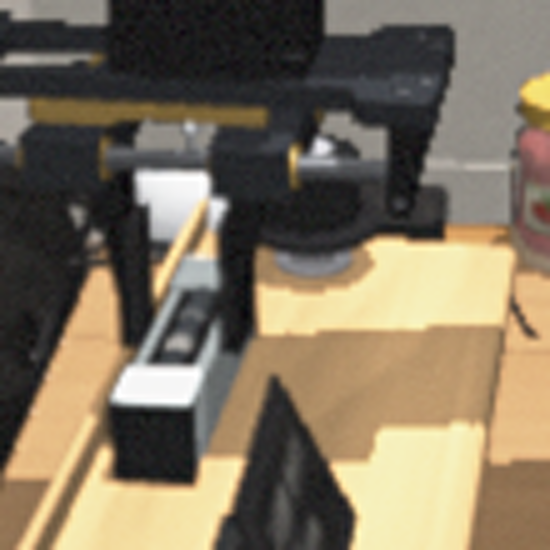

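```bash
for i in 1 2; do python3 -m handwheel '[{"xyz":[0.4,0,0.03],"angular":[0,0,0]},{"xyz":[0.2,0,0],"angular":[0,0,0]}]'
python3 -c "
from h import *
st()"; done
```

```text
time: 6.95
position: [0.517, -0.0084, 0.0699]
tool_rot: [0.044, 1.574, -0.055]
ft_force: [-0.7, 0.3, 0.6]
grip_width: 0.323
t 6.95 pos [ 0.517  -0.0084  0.0699] jawaz -3.59 down [-0.004 -0.007 -1.   ] F [-0.7  0.3  0.6] T [-0.06  0.14  0.05] w 28.1 j [ 0.59  0.21 -0.69  1.91  0.16  1.08 -0.23]
time: 7.12
position: [0.5225, -0.0083, 0.0698]
tool_rot: [0.044, 1.576, -0.055]
ft_force: [-1.8, 0.7, 0.6]
grip_width: 0.323
t 7.12 pos [ 0.5225 -0.0083  0.0698] jawaz -3.6 down [-0.006 -0.007 -1.   ] F [-1.8  0.7  0.6] T [ 0.05  0.36 -0.01] w 28.1 j [ 0.58  0.22 -0.69  1.89  0.17  1.09 -0.23]
```

```bash
for i in 1 2; do python3 -m handwheel '[{"xyz":[0.25,0,0],"angular":[0,0,0]},{"xyz":[0.25,0,0],"angular":[0,0,0]}]'
python3 -c "
from h import *
st()"; done
```

```text
time: 7.28
position: [0.5251, -0.0083, 0.0691]
tool_rot: [0.043, 1.582, -0.055]
ft_force: [-6.9, -0.6, 2.6]
grip_width: 0.319
t 7.28 pos [ 0.5251 -0.0083  0.0691] jawaz -3.56 down [-0.012 -0.007 -1.   ] F [-6.9 -0.6  2.6] T [-0.15  1.48  0.14] w 27.7 j [ 0.58  0.23 -0.68  1.88  0.17  1.1  -0.24]
time: 7.45
position: [0.5259, -0.0087, 0.0683]
tool_rot: [0.041, 1.593, -0.056]
ft_force: [-7.8, -0.7, 5.5]
grip_width: 0.323
t 7.45 pos [ 0.5259 -0.0087  0.0683] jawaz -3.52 down [-0.023 -0.009 -1.   ] F [-7.8 -0.7  5.5] T [-0.08  1.81  0.11] w 28.1 j [ 0.57  0.25 -0.68  1.87  0.18  1.11 -0.24]
```

```bash
python3 -m handwheel '[{"xyz":[0,0,0.05],"angular":[0,0,0]},{"xyz":[0,0,0],"angular":[0,0,0]},{"xyz":[0,0,0],"angular":[0,0,0]},{"xyz":[0,0,0],"angular":[0,0,0]}]' 6
python3 -m handwheel '[{"xyz":[0,0,1],"angular":[0,0,0]},{"xyz":[0,0,2],"angular":[0,-1,0]},{"xyz":[0,0,2],"angular":[0,-0.5,0]},{"xyz":[0,0,2],"angular":[0,0,0]},{"xyz":[0,0,2],"angular":[0,0,0]}]'
python3 - <<'E'
from h import *
st()
im=get_image('wrist');cv2.imwrite('pics/w8.png',im['pixels'])
zoom('side','pics/s8.png',(220,330,160,300),5)
E
```

```text
time: 7.78
position: [0.5263, -0.0084, 0.0686]
tool_rot: [0.041, 1.593, -0.056]
ft_force: [-0.3, 0.5, -0.2]
grip_width: 0.54
time: 8.2
position: [0.5252, -0.0077, 0.1602]
tool_rot: [0.043, 1.568, -0.052]
ft_force: [0.3, -0.3, -0.2]
grip_width: 0.683
t 8.2 pos [ 0.5252 -0.0077  0.1602] jawaz -3.45 down [ 0.002 -0.006 -1.   ] F [ 0.3 -0.3 -0.2] T [-0.04 -0.13 -0.08] w 59.5 j [ 0.61  0.13 -0.7   1.79  0.09  1.25 -0.17]
```

View pics/w8.png

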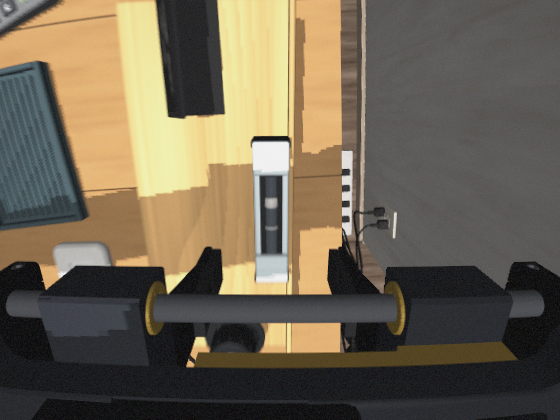

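View pics/s8.png

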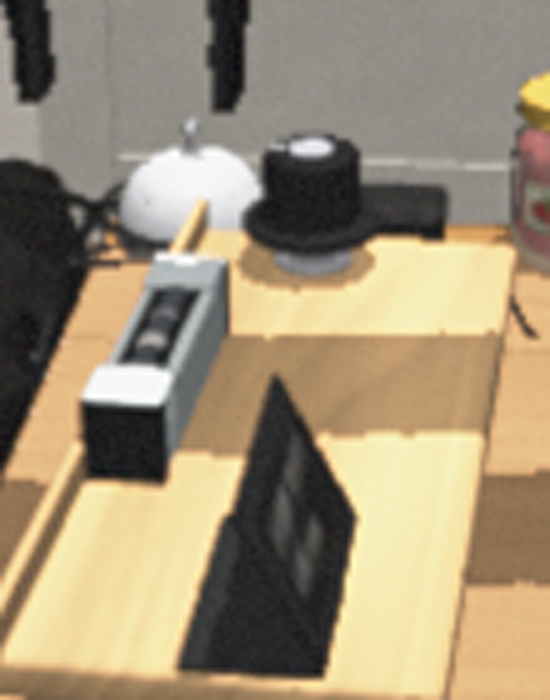

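```bash
python3 -m handwheel '[{"xyz":[-0.5,-1.4,0],"angular":[0,0,6.7]},{"xyz":[-0.5,-1.4,0],"angular":[0,0,6.7]},{"xyz":[-0.5,-1.4,0],"angular":[0,0,6.7]},{"xyz":[-0.5,-1.4,0],"angular":[0,0,6.7]},{"xyz":[-0.5,-1.4,0],"angular":[0,0,6.7]}]'
python3 -m handwheel '[{"xyz":[-0.5,-1.4,0],"angular":[0,0,6.7]},{"xyz":[-0.5,-1.4,0],"angular":[0,0,6.7]},{"xyz":[-0.5,-1.4,0],"angular":[0,0,6.7]},{"xyz":[-0.5,-1.4,0],"angular":[0,0,6.7]},{"xyz":[0,0,0],"angular":[0,0,0]}]'
python3 - <<'E'
from h import *
st()
im=get_image('wrist');cv2.imwrite('pics/w9.png',im['pixels'])
print(proj(im,[(.475,-.135,.117),(.480,-.135,.117)]))
E
```

```text
time: 8.72
position: [0.5056, -0.0745, 0.166]
tool_rot: [-0.437, 1.507, 0.434]
ft_force: [-0.3, -0.5, -0.2]
grip_width: 0.689
time: 9.13
position: [0.4839, -0.1366, 0.1658]
tool_rot: [-0.815, 1.392, 0.815]
ft_force: [-0.5, -0.7, -0.9]
grip_width: 0.688
t 9.13 pos [ 0.4839 -0.1366  0.1658] jawaz 60.12 down [ 0.017  0.01  -1.   ] F [-0.5 -0.7 -0.9] T [ 0.01 -0.06 -0.02] w 59.8 j [ 0.85  0.05 -0.63  1.85  0.01  1.24  1.27]
[[269.15821494 209.40011681]
 [272.39886123 214.69385763]]
```

View pics/w9.png

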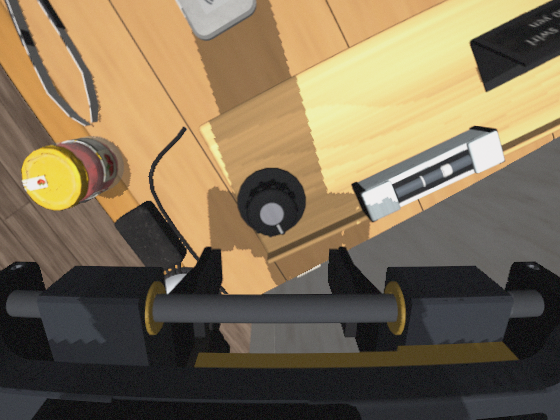

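Run:
```python
from h import *
im=get_image('wrist')
print(onz(im,[(270,214)],[.117]),onz(im,[(271.5,201.5)],[.087]))
s,M=st()
t=zoom('top','pics/t9.png',(145,345,120,260),4)
```

```text
[[ 0.47923506 -0.134275    0.117     ]] [[ 0.47895171 -0.13244255  0.087     ]]
t 9.23 pos [ 0.4851 -0.133   0.166 ] jawaz 59.92 down [ 0.018  0.012 -1.   ] F [ 0.8 -0.  -0.3] T [ 0.11 -0.06 -0.02] w 59.7 j [ 0.85  0.05 -0.63  1.85  0.01  1.24  1.26]
```

View pics/t9.png

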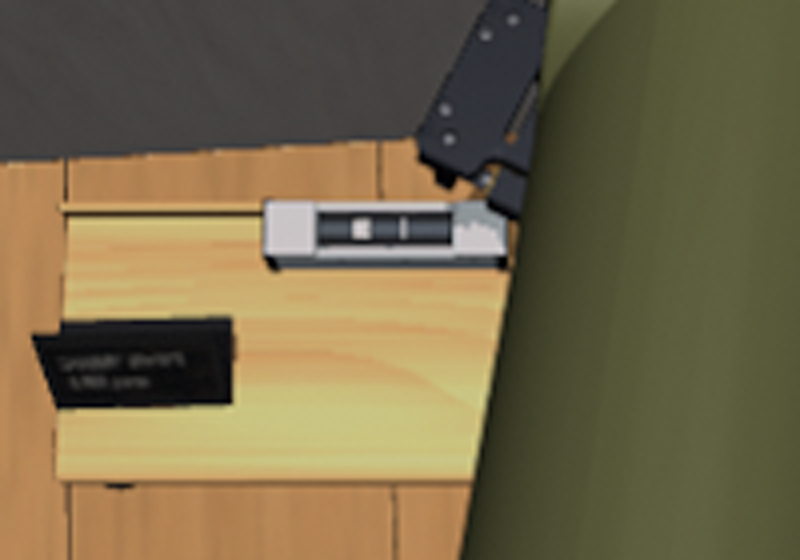

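```bash
python3 -m handwheel '[{"xyz":[-0.6,0,0],"angular":[-0.6,1,0]},{"xyz":[0,0,-1.5],"angular":[0,0,0]},{"xyz":[0,0,-1.5],"angular":[0,0,0]},{"xyz":[0,0,-1],"angular":[0,0,0]},{"xyz":[0,0,0],"angular":[0,0,0]}]' 5.2 10
python3 - <<'E'
from h import *
st()
im=get_image('wrist');cv2.imwrite('pics/w10.png',im['pixels'])
im=zoom('side','pics/s10.png',(220,350,130,260),5)
E
```

```text
time: 9.7
position: [0.4811, -0.1253, 0.126]
tool_rot: [-0.816, 1.412, 0.815]
ft_force: [-0.7, -0.1, 0.5]
grip_width: 0.604
t 9.7 pos [ 0.4811 -0.1253  0.126 ] jawaz 60.01 down [ 0.001 -0.001 -1.   ] F [-0.7 -0.1  0.5] T [ 0.1  -0.1   0.04] w 52.5 j [ 0.82  0.08 -0.64  1.9   0.05  1.18  1.21]
```

View pics/w10.png

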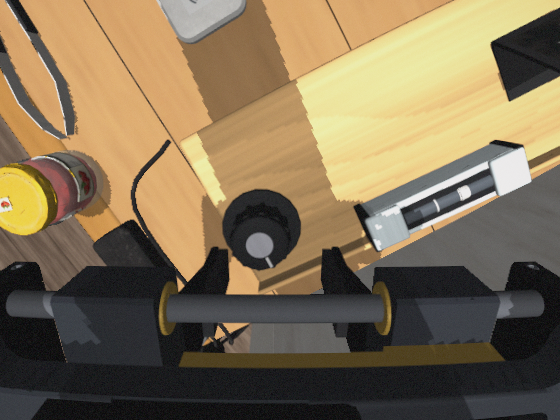

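View pics/s10.png

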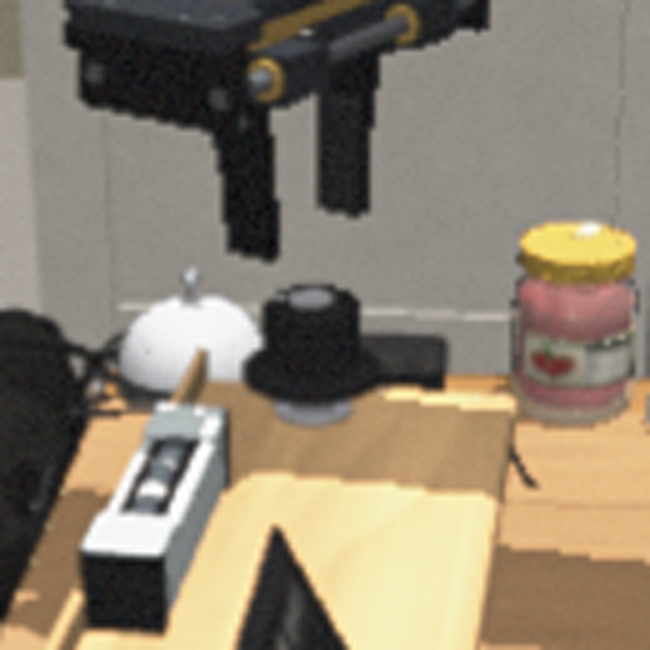

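```bash
python3 -m handwheel '[{"xyz":[-0.2,-0.9,0],"angular":[0,0,0]},{"xyz":[0,0,0],"angular":[0,0,0]},{"xyz":[0,0,0],"angular":[0,0,0]}]'
python3 - <<'E'
from h import *
st()
im=get_image('wrist');cv2.imwrite('pics/w11.png',im['pixels'])
g=im['pixels']
cv2.imwrite('pics/w11z.png',cv2.resize(g[150:320,180:380],None,fx=4,fy=3.5))
E
```

```text
time: 10.05
position: [0.4814, -0.1354, 0.1297]
tool_rot: [-0.82, 1.409, 0.812]
ft_force: [0.4, -0.5, -0.8]
grip_width: 0.594
t 10.05 pos [ 0.4814 -0.1354  0.1297] jawaz 60.04 down [ 0.005 -0.003 -1.   ] F [ 0.4 -0.5 -0.8] T [ 0.11 -0.1  -0.03] w 51.7 j [ 0.83  0.08 -0.63  1.89  0.05  1.18  1.23]
```

View pics/w11z.png

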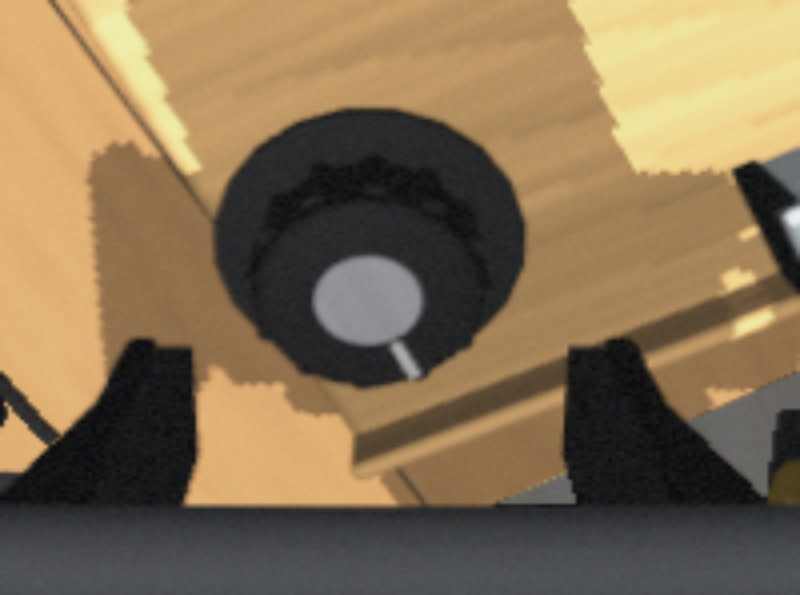

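Run:
```python
from h import *
s,M=st();im=get_image('wrist')
for uv,z in (((272.2,235.7),.117),((272.3,150+232/3.5-.0),.087)):
    k=onz(im,[uv],[z])[0];print(k,"in tool",M.T@(k-s["position"]))
```

```text
t 10.1 pos [ 0.4814 -0.1359  0.1298] jawaz 60.02 down [ 0.006 -0.003 -1.   ] F [ 0.6 -0.9  0.3] T [ 0.07 -0.1  -0.  ] w 52.2 j [ 0.83  0.08 -0.63  1.89  0.05  1.18  1.23]
[ 0.47921796 -0.13623586  0.117     ] in tool [ 0.01274648  0.00183041 -0.00135807]
[ 0.47617536 -0.13462136  0.087     ] in tool [ 0.04272406  0.00546263 -0.00148348]
```

```bash
python3 -m handwheel '[{"xyz":[-0.2,-0.1,-1],"angular":[0,0,0]},{"xyz":[0,0,-1],"angular":[0,0,0]},{"xyz":[0,0,-1],"angular":[0,0.2,0]},{"xyz":[0,0,0],"angular":[0,0,0]}]'
python3 - <<'E'
from h import *
st()
im=get_image('wrist');cv2.imwrite('pics/w12.png',im['pixels'])
im=zoom('side','pics/s12.png',(220,350,130,260),5)
E
```

```text
time: 10.48
position: [0.4791, -0.1374, 0.0973]
tool_rot: [-0.819, 1.412, 0.811]
ft_force: [-0.6, 0.7, 0.0]
grip_width: 0.597
t 10.48 pos [ 0.4791 -0.1374  0.0973] jawaz 59.96 down [ 0.003 -0.004 -1.   ] F [-0.6  0.7  0. ] T [ 0.05 -0.13 -0.04] w 51.9 j [ 0.83  0.11 -0.63  1.93  0.08  1.12  1.21]
```

View pics/w12.png

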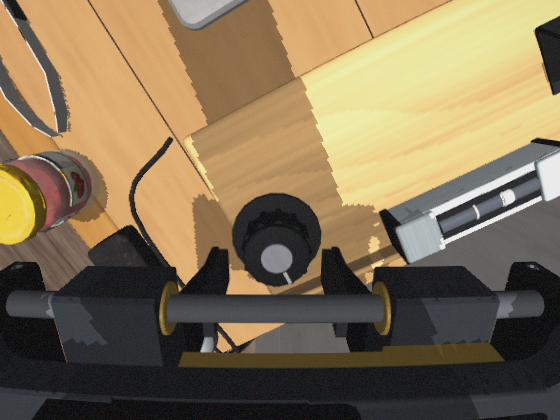

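View pics/s12.png

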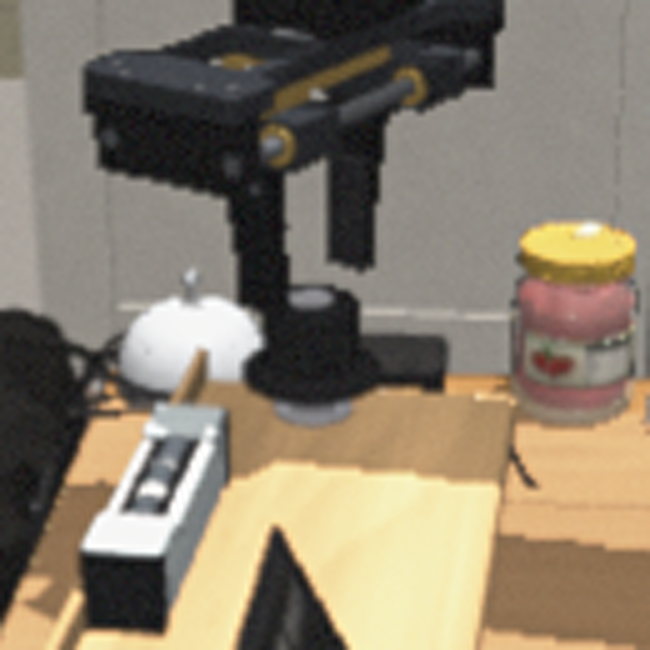

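```bash
python3 -m handwheel '[{"xyz":[0,0.1,-0.8],"angular":[0,0,0]},{"xyz":[0,0,-0.8],"angular":[0,0,0]},{"xyz":[0,0,-0.5],"angular":[0,0,0]},{"xyz":[0,0,0],"angular":[0,0,0]}]'
python3 - <<'E'
from h import *
st()
im=get_image('wrist');cv2.imwrite('pics/w13.png',im['pixels'])
im=zoom('side','pics/s13.png',(220,350,130,260),5)
E
```

```text
time: 10.92
position: [0.4809, -0.1362, 0.0763]
tool_rot: [-0.821, 1.41, 0.809]
ft_force: [0.1, 0.3, 0.2]
grip_width: 0.596
t 10.92 pos [ 0.4809 -0.1362  0.0763] jawaz 60.0 down [ 0.006 -0.005 -1.   ] F [0.1 0.3 0.2] T [ 0.09 -0.14 -0.05] w 51.8 j [ 0.82  0.14 -0.63  1.95  0.1   1.07  1.19]
```

View pics/s13.png

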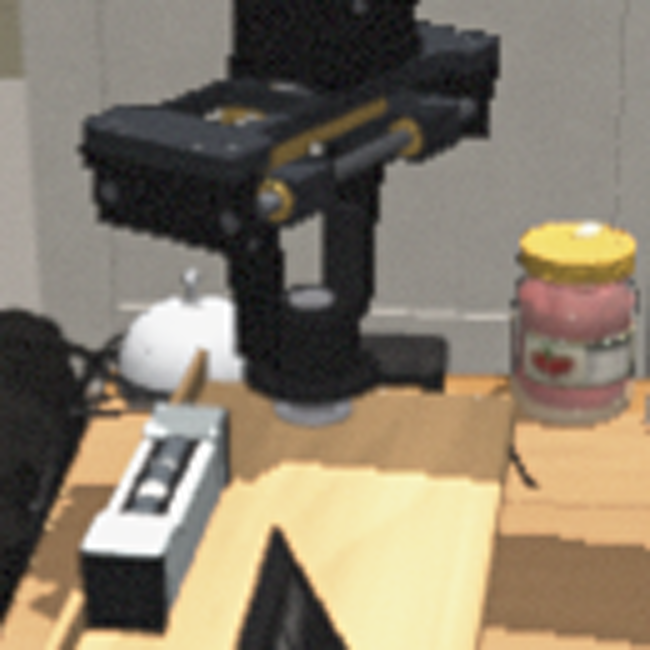

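```bash
for i in 1 2 3; do python3 -m handwheel '[{"xyz":[-0.05,0,-0.3],"angular":[0,0.1,0]},{"xyz":[0,0,-0.1],"angular":[0,0,0]}]' 4.7; done;python3 -c "
from h import *
st()"
```

```text
time: 11.18
position: [0.4815, -0.1365, 0.0736]
tool_rot: [-0.822, 1.41, 0.809]
ft_force: [0.5, -0.5, 0.4]
grip_width: 0.555
time: 11.35
position: [0.4813, -0.1367, 0.0697]
tool_rot: [-0.822, 1.411, 0.809]
ft_force: [0.3, -0.1, 0.2]
grip_width: 0.54
time: 11.52
position: [0.4809, -0.1368, 0.0654]
tool_rot: [-0.821, 1.412, 0.809]
ft_force: [-0.9, -0.1, -0.8]
grip_width: 0.543
t 11.52 pos [ 0.4809 -0.1368  0.0654] jawaz 59.98 down [ 0.004 -0.006 -1.   ] F [-0.9 -0.1 -0.8] T [ 0.07 -0.01  0.01] w 47.2 j [ 0.81  0.16 -0.63  1.96  0.11  1.05  1.18]
```

```bash
for i in 1 2 ; do python3 -m handwheel '[{"xyz":[-0.1,0,-0.2],"angular":[0,0.1,0]},{"xyz":[0,0,-0.1],"angular":[0,0,0]}]'; done;python3 -c "
from h import *
st()
zoom('side','pics/s14.png',(250,330,160,240),7)"
```

```text
time: 11.68
position: [0.4802, -0.1368, 0.0624]
tool_rot: [-0.821, 1.414, 0.81]
ft_force: [-0.5, 0.9, 2.6]
grip_width: 0.538
time: 11.85
position: [0.4802, -0.1368, 0.0602]
tool_rot: [-0.821, 1.414, 0.81]
ft_force: [-1.7, -0.1, 4.2]
grip_width: 0.54
t 11.85 pos [ 0.4802 -0.1368  0.0602] jawaz 59.98 down [ 0.002 -0.007 -1.   ] F [-1.7 -0.1  4.2] T [ 0.2   0.28 -0.01] w 47.0 j [ 0.81  0.16 -0.63  1.97  0.12  1.04  1.17]
```

View pics/s14.png

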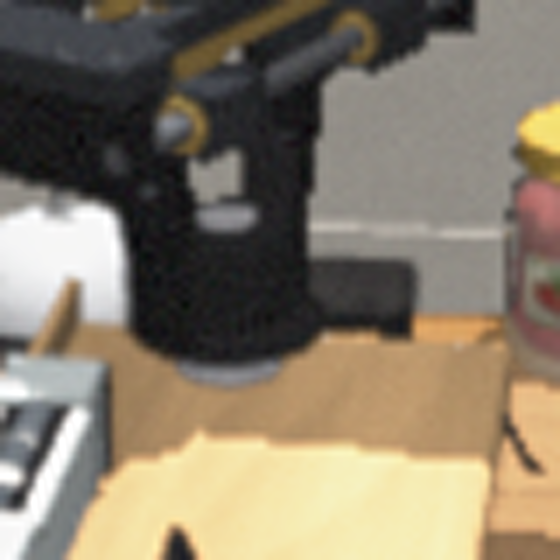

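```bash
for i in 1 2 ; do python3 -m handwheel '[{"xyz":[0,0.05,-0.3],"angular":[0,0,0]},{"xyz":[0,0,-0.2],"angular":[0,0,0]}]'; done;python3 -c "
from h import *
st()"
```

```text
time: 12.07
position: [0.4803, -0.1369, 0.0562]
tool_rot: [-0.822, 1.415, 0.809]
ft_force: [-2.6, 1.9, 7.1]
grip_width: 0.536
time: 12.23
position: [0.4804, -0.137, 0.0549]
tool_rot: [-0.823, 1.417, 0.808]
ft_force: [-8.7, 2.9, 23.3]
grip_width: 0.54
t 12.23 pos [ 0.4804 -0.137   0.0549] jawaz 59.96 down [ 0.001 -0.011 -1.   ] F [-8.7  2.9 23.3] T [0.91 1.78 0.07] w 47.0 j [ 0.81  0.17 -0.63  1.97  0.13  1.03  1.16]
```

```bash
python3 -m handwheel '[{"xyz":[-0.05,0,0],"angular":[0,0,0]},{"xyz":[0,0,-0.05],"angular":[0,0,0]},{"xyz":[0,0,-0.05],"angular":[0,0,0]},{"xyz":[0,0,-0.05],"angular":[0,0,0]},{"xyz":[0,0,-0.05],"angular":[0,0,0]}]' 3 20;python3 -c "
from h import *
st()"
```

```text
time: 12.65
position: [0.4804, -0.1371, 0.0575]
tool_rot: [-0.825, 1.419, 0.806]
ft_force: [-2.3, 0.6, 6.5]
grip_width: 0.456
t 12.65 pos [ 0.4804 -0.1371  0.0575] jawaz 59.94 down [ 0.    -0.013 -1.   ] F [-2.3  0.6  6.5] T [ 0.39  0.2  -0.05] w 39.7 j [ 0.81  0.17 -0.63  1.97  0.13  1.04  1.16]
```

```bash
python3 -m handwheel '[{"xyz":[0,0,-0.15],"angular":[0.3,0,0]},{"xyz":[0,0,-0.15],"angular":[0.3,0,0]},{"xyz":[0,0,-0.12],"angular":[0,0,-3]},{"xyz":[0,0,-0.12],"angular":[0,0,-3]},{"xyz":[0,0,-0.12],"angular":[0,0,0]}]';python3 -c "
from h import *
st()
im=get_image('wrist');cv2.imwrite('pics/w15.png',im['pixels'])"
```

```text
time: 13.07
position: [0.4802, -0.1372, 0.0551]
tool_rot: [-0.734, 1.448, 0.728]
ft_force: [-3.3, 2.1, 13.6]
grip_width: 0.455
t 13.07 pos [ 0.4802 -0.1372  0.0551] jawaz 53.66 down [-0.002 -0.005 -1.   ] F [-3.3  2.1 13.6] T [0.54 0.89 0.  ] w 39.6 j [ 0.8   0.17 -0.62  1.97  0.12  1.04  1.06]
```

View pics/w15.png

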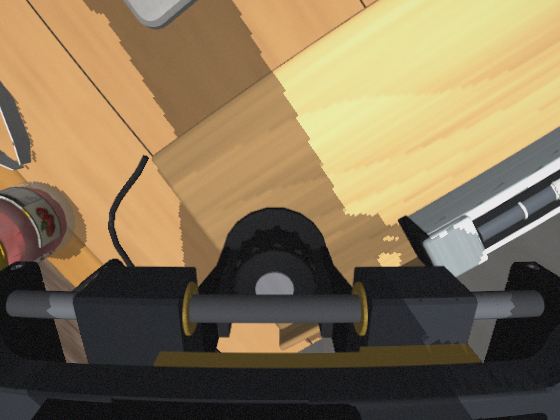

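```bash
for i in 1 2; do python3 -m handwheel '[{"xyz":[0,0,-0.1],"angular":[0,0,-5]},{"xyz":[0,0,-0.1],"angular":[0,0,-5]},{"xyz":[0,0,-0.1],"angular":[0,0,-5]},{"xyz":[0,0,-0.1],"angular":[0,0,-5]},{"xyz":[0,0,-0.1],"angular":[0,0,-5]}]';python3 -c "
from h import *
st()"; done
python3 -m handwheel '[{"xyz":[0,0,-0.1],"angular":[0,0,0]},{"xyz":[0,0,-0.1],"angular":[0,0,0]},{"xyz":[0,0,-0.1],"angular":[0,0,0]},{"xyz":[0,0,-0.1],"angular":[0,0,0]}]'
python3 -c "
from h import *
st()
im=get_image('wrist');cv2.imwrite('pics/w16.png',im['pixels'])
zoom('top','pics/t16.png',(145,345,120,260),4)"
```

```text
time: 13.53
position: [0.4792, -0.138, 0.0552]
tool_rot: [-0.384, 1.547, 0.377]
ft_force: [-4.4, 1.0, 10.9]
grip_width: 0.45
t 13.53 pos [ 0.4792 -0.138   0.0552] jawaz 27.77 down [-0.008 -0.007 -1.   ] F [-4.4  1.  10.9] T [0.24 0.69 0.05] w 39.1 j [ 0.76  0.17 -0.57  1.96  0.12  1.04  0.61]
time: 13.95
position: [0.4779, -0.1383, 0.0552]
tool_rot: [-0.025, 1.586, 0.018]
ft_force: [-4.9, 1.5, 9.8]
grip_width: 0.454
t 13.95 pos [ 0.4779 -0.1383  0.0552] jawaz 1.55 down [-0.015 -0.005 -1.   ] F [-4.9  1.5  9.8] T [0.31 0.62 0.03] w 39.5 j [ 0.72  0.17 -0.53  1.96  0.11  1.05  0.17]
time: 14.28
position: [0.4778, -0.1384, 0.0552]
tool_rot: [-0.023, 1.587, 0.012]
ft_force: [-3.0, 0.9, 10.0]
grip_width: 0.451
t 14.28 pos [ 0.4778 -0.1384  0.0552] jawaz 1.27 down [-0.016 -0.007 -1.   ] F [-3.   0.9 10. ] T [ 0.27  0.47 -0.06] w 39.3 j [ 0.71  0.17 -0.53  1.96  0.11  1.05  0.16]
```

View pics/w16.png

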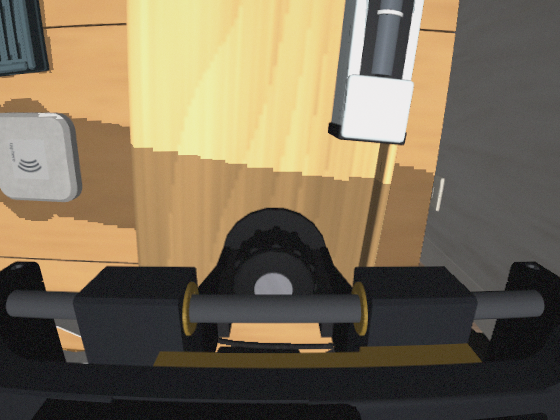

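View pics/t16.png

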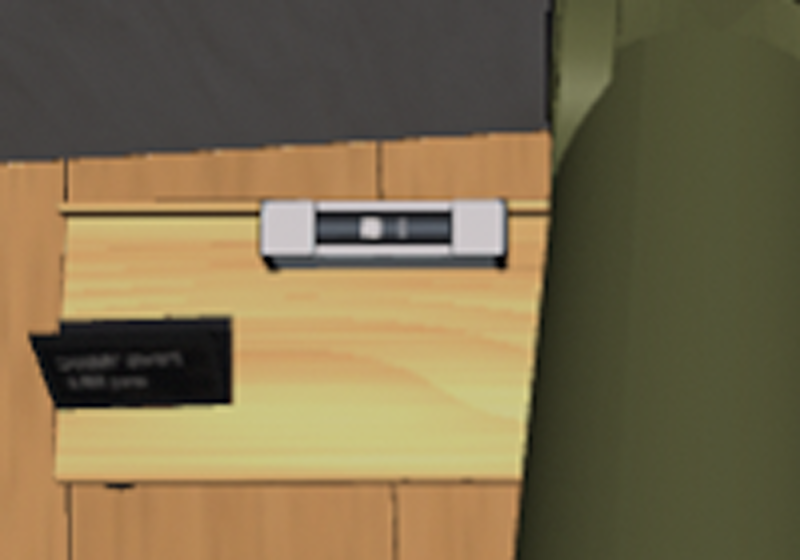

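```bash
for i in 1 ; do python3 -m handwheel '[{"xyz":[0,0,-0.1],"angular":[0.1,-0.2,-5]},{"xyz":[0,0,-0.1],"angular":[0.1,-0.2,-5]},{"xyz":[0,0,-0.1],"angular":[0.1,-0.2,-5]},{"xyz":[0,0,-0.1],"angular":[0.1,-0.2,-5]},{"xyz":[0,0,-0.1],"angular":[0,-0.1,-5]}]';python3 -c "
from h import *
st()"; done
python3 -m handwheel '[{"xyz":[0,0,-0.1],"angular":[0,0,-5]},{"xyz":[0,0,-0.1],"angular":[0,0,-5]},{"xyz":[0,0,-0.1],"angular":[0,0,-3]},{"xyz":[0,0,-0.1],"angular":[0,0,0]}]'
python3 -m handwheel '[{"xyz":[0,0,-0.1],"angular":[0,0,0]},{"xyz":[0,0,-0.1],"angular":[0,0,0]},{"xyz":[0,0,-0.1],"angular":[0,0,0]},{"xyz":[0,0,-0.1],"angular":[0,0,0]},{"xyz":[0,0,-0.1],"angular":[0,0,0]}]'
python3 -c "
from h import *
st()
im=get_image('wrist');cv2.imwrite('pics/w17.png',im['pixels'])
zoom('top','pics/t17.png',(205,285,160,195),10)"
```

```text
time: 14.8
position: [0.4769, -0.138, 0.0552]
tool_rot: [0.338, 1.548, -0.336]
ft_force: [-3.6, 1.1, 9.6]
grip_width: 0.45
t 14.8 pos [ 0.4769 -0.138   0.0552] jawaz -24.63 down [-0.004  0.002 -1.   ] F [-3.6  1.1  9.6] T [0.25 0.72 0.1 ] w 39.2 j [ 0.69  0.15 -0.49  1.97  0.08  1.04 -0.27]
time: 15.13
position: [0.4763, -0.1377, 0.0552]
tool_rot: [0.525, 1.511, -0.526]
ft_force: [-3.0, 0.7, 9.4]
grip_width: 0.454
time: 15.55
position: [0.4763, -0.1377, 0.0552]
tool_rot: [0.522, 1.512, -0.528]
ft_force: [-3.3, 1.9, 8.7]
grip_width: 0.453
t 15.55 pos [ 0.4763 -0.1377  0.0552] jawaz -38.42 down [-0.006 -0.002 -1.   ] F [-3.3  1.9  8.7] T [0.24 0.69 0.03] w 39.4 j [ 0.66  0.15 -0.47  1.97  0.08  1.04 -0.51]
```

View pics/w17.png

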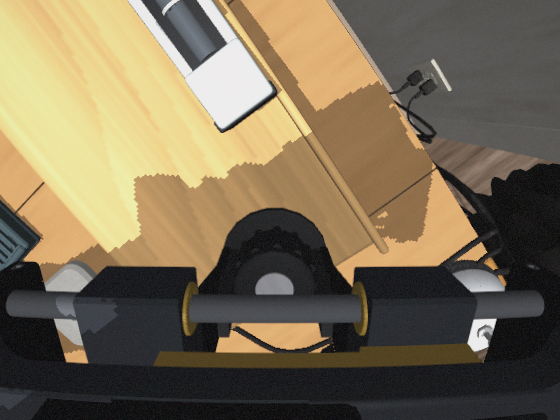

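View pics/t17.png

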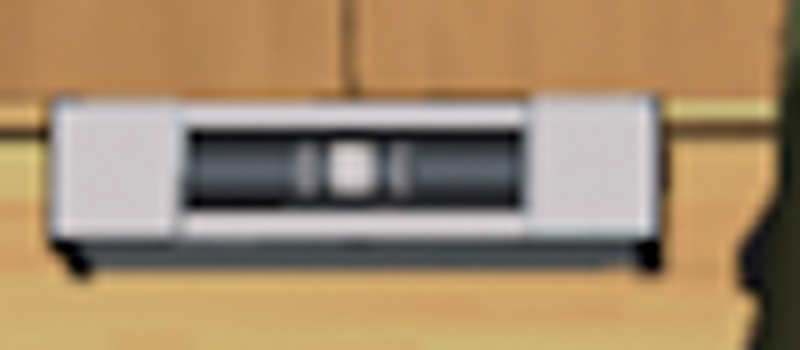

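```bash
python3 -m handwheel '[{"xyz":[0,0,-0.1],"angular":[0,0,0]},{"xyz":[0,0,-0.1],"angular":[0,0,0]},{"xyz":[0,0,-0.1],"angular":[0,0,0]},{"xyz":[0,0,-0.1],"angular":[0,0,0]},{"xyz":[0,0,-0.1],"angular":[0,0,0]}]'
python3 - <<'E'
from h import *
st()
im=get_image('top');g=cv2.cvtColor(im['pixels'],cv2.COLOR_BGR2GRAY).astype(float)
p=g[175:179,222:260].mean(0);print(p.round(0).astype(int).tolist())
zoom('top','pics/t18.png',(145,345,120,260),4,im)
c=lambda P:[((x+.5)/10-.5+205,(y+.5)/10-.5+160) for x,y in P]
L=onz(im,c([(52,100),(658,98),(658,238),(50,238)]),[.102]*4);print(L[:,:2].round(4).tolist(),L.mean(0))
l=onz(im,c([(10,133),(720,127)]),[.083]*2);print(l)
st()
E
```

```text
time: 16.07
position: [0.4762, -0.1378, 0.0552]
tool_rot: [0.52, 1.512, -0.53]
ft_force: [-2.7, 1.4, 9.7]
grip_width: 0.454
t 16.07 pos [ 0.4762 -0.1378  0.0552] jawaz -38.42 down [-0.008 -0.004 -1.   ] F [-2.7  1.4  9.7] T [ 0.3   0.69 -0.04] w 39.5 j [ 0.66  0.15 -0.47  1.97  0.09  1.04 -0.52]
[178, 110, 72, 81, 81, 82, 81, 81, 82, 82, 81, 80, 99, 129, 107, 90, 169, 200, 198, 181, 122, 75, 120, 108, 78, 81, 82, 82, 82, 82, 82, 82, 82, 81, 68, 118, 184, 203]
[[0.5374, 0.0532], [0.5304, -0.0669], [0.5019, -0.0654], [0.5092, 0.0544]] [ 0.51971208 -0.00618707  0.102     ]
[[ 0.53654659  0.06469435  0.083     ]
 [ 0.5290064  -0.07888949  0.083     ]]
t 16.12 pos [ 0.4762 -0.1378  0.0552] jawaz -38.42 down [-0.008 -0.004 -1.   ] F [-3.7  1.2  9.2] T [ 0.23  0.69 -0.07] w 39.7 j [ 0.66  0.15 -0.47  1.97  0.09  1.04 -0.52]
```

View pics/t18.png

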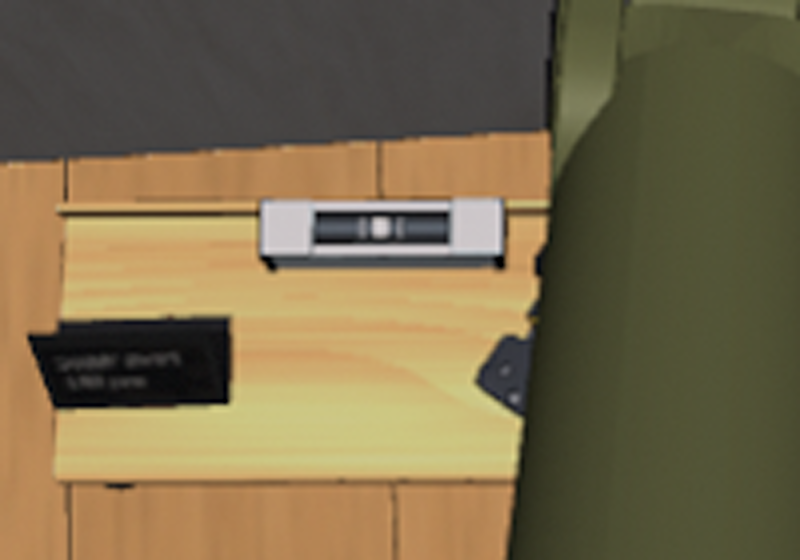

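```bash
python3 -c "
from bench import *
print(close_job())"
```

```text
the job is handed in; nothing more can be done
None
```

The job is handed in. The level is flush against the rear lip, the bubble is centred, and the gripper is still holding the knob down; I got no verdict back.

**Level:** I gripped the spirit level lightly, slid it back along the board without lifting it while squaring it up, pressed it against the lip and let go. In the last top picture its middle is about 13 mm in front of the lip (14 mm is flush). It is about 0.006 rad off parallel.

**Knob:** I pushed the knob down to its stop first, then gripped it at 20 N. I turned it clockwise about 98° (1.7 rad) while it was held down.

**Last checks before handing in:**
- **Bubble:** it was about 0.1 mm from the middle of the two rings, and had not moved between the last two pictures.
- **Push:** the knob was still at its stop with about 9 N on it, judged from tool height and force because its depth cannot be read directly.
- **Grip:** the fingers were at 39.5 mm on the 40 mm knob.
- **Other things:** the price stand had not moved in the last picture. The arm hid the jar and bell there, but nothing ran into them.

**Disagreements:**
- **Fingertips:** they sit about 20 mm short of the reported tool point, so my first closing on the level passed over its top without touching it. I opened up, went 22 mm lower and gripped it properly.
- **Camera offset:** positions from the top camera read about 4–6 mm lower in x than the arm's own readings, which I allowed for.
- **Bubble rate:** over the first radian of turning it moved about 4.9 mm, less than the 6.5 mm given, so I stopped by the picture rather than by the calculated angle.

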